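# Empty the tip-tray, then hold the ticket clip open

### The arm

A 6-joint arm with a two-finger parallel gripper is mounted at the origin on the work surface. World frame = base frame: x ahead of the robot, y to its left, z up, the work surface at z = 0. Lengths are in mm, angles in rad, forces in N, time in s.
With the tool pointing down it reaches from about 325 to 850 mm from the base axis. Payload 4.4 kg.
Tool frame: the origin (TCP) lies on the centre line of the jaws, within the pads' length; the fingertips stand 22 mm ahead of it and the grasp point (between the pads) lies 3 mm ahead of it; z points along the fingers, y is the line along which they close (so a half turn about z gives the same grasp; the last joint's range is limited). The gripper opens to 94 mm and grips with 3 to 60 N. Pads are 16 mm wide; open, the fingers measure 119 mm over their backs; the gripper's body (75 mm by 177 mm) begins 78 mm behind the grasp point.
Start: joints at [-1.397, 0.207, 1.542, -0, 1.393, -0.15], TCP at [182.936, -545.125, 227.447] pointing down, gripper open.
Joint ranges: [-2.73, 2.73], [-0.86, 2.22], [0.23, 2.46], [-1.11, 4.25], [0.08, 2.63], [-2.82, 2.82]. Speed limits (rad/s): [2.79, 2.79, 3.14, 3.14, 3.14, 3.14].

### API

Orientations are given as a rotation vector (axis times angle).
In Python, from cell import get_state, viewer, manip gives the robot as it stands. The module is installed in compiled form; this text tells all that it offers.
- The arm moves only by the shell command python3 -m creep 'ROWS' [FORCE]. ROWS is a JSON object of lists of equal length, an entry for each row: "twist": the turn, a rotation vector about the tool's x, y, z as a fraction of full scale, a list of three; "xyz": the shift along the tool's x, y, z as a fraction of full scale, a list of three; "gripper": the opening, from 0 (shut) to 1 (fully open). In form: {"twist": [[rx, ry, rz], ...], "xyz": [[dx, dy, dz], ...], "gripper": [gripper, ...]}. A call has 1 to 8 rows; each row is the pose to reach, as a shift and turn from the pose commanded when the call began, along the tool's axes at that moment; what a row does not reach only later rows make up. Full scale, the value 1, is 0.25 m for a shift and 90 degrees for a turn. A row lasts 1/8 s, in which the tool goes at most 62.5 mm and 10.7 degrees, less where a joint would pass 70% of its speed; a pose out of reach is approached as far as the arm can. A call with a number of a shift or a turn outside -1 to 1 is refused whole. A call with a gripper value outside its range is refused whole. The fingers move at their own pace and stop on an object; FORCE is the grip in N (left out, the last holds). Time passes only in rows, so rows that repeat a pose let the fingers close. It gives the time, the measured TCP pose, the force, the opening and the grip force at its end, in the units of the state.
- get_state(): the state, without advancing time (a new reading comes with each control period).
- viewer.get_image(name): name is "side" or "top" or "wrist"; returns (picture, depth): 480x640x3 uint8, red, green, blue; 480x640 float32, mm along the optical axis (not along the pixel's ray), 0 where there is no reading.
- viewer.get_calibration(name): a dict with "mtx" (3x3 intrinsics, pixels), "extrinsics" (4x4, takes a point from world to camera coordinates); the wrist camera has in their place "mount" (4x4, takes a point from camera to tool coordinates, whose origin is the TCP and whose axes are the flange's). Camera axes: x right, y down, z forward; pixel columns grow to the right and rows downward; lengths in mm; the calibration is good to about 2 mm. A picture is of the moment at which its call begins: read the wrist's pose just before it. get_calibration takes no time and is no camera call.
- manip.job_done(): hands the job in; it is judged then, once.
The state is a dict: "time_s": time; "joint_positions": joint angles; "joint_vel": joint speeds; "joint_torque": joint torques, N m; "tcp_pos": TCP position; "eef_rot": TCP orientation; "wrist_force": force on the tool from outside, world axes, zero at the start; "ft_torque": the same for the moment, N m; "finger_gap": finger opening in mm; "finger_force": force on a finger pad.
Only numpy, scipy, OpenCV 4.12 (cv2) and the standard library are available. Lean on these libraries where they do the work, as an engineer would, in place of code of your own. Each camera call takes 0.05 s, during which the arm holds its last target. There are 200 camera calls.

### The job

Tip the job box's hinged tray by its bar so that all five wooden plugs slide into the box, and let the tray back down level. Then squeeze the spring clip's handles to take it off its parking strip, and hold it wide open over the top edge of the box's ticket board, one jaw on each side of the board and the clip touching neither board nor box, so that I can slip a second slip in. Finish while still holding it squeezed open there, and leave the screwdriver, oil bottle and clarinet joint where they lie.

Things in the scene. Friction and masses are not known exactly. Their poses are not given: they have to be found in the camera images.
- jobbox: fixed grey open job box, 130 (x) x 120 (y) mm outside, 80 mm tall, walls 4 mm. Origin: centre of its underside on the bench; z up. A metal tip-tray is hinged over the rim of its +y wall and sticks out to +y over two legs; a stiff ticket board stands upright against the outside of its -y wall
- tray_hinge (a point): middle of the tray's hinge line, which runs along the job box's x axis; 60 mm to box +y, 86 mm above the bench. Axes as the job box
- tray (a joint): tilt of the tip-tray: 0 level, resting; grows as its outer (+y) end is lifted, up to 1.25 rad. Unlatched: let go, it sinks back to 0 in about a second. 0.2 kg, floor 142 x 100 mm, 3 mm sheet, 12 mm lips on three sides, open towards the box; friction about 0.6: the plugs slide off into the box below 1.0 rad
- tray_bar (a point): middle of the tray's lifting bar: round steel, 10 mm thick, 90 mm clear length along the box's x, at the tray's outer end; tray level: 165 mm out (box +y) from the hinge line, 35 mm above it, 29 mm clear of the tray's end lip. Being round it turns between gripping fingers as the tray swings. Axes turn with the tray
- plug1_center (a point): one of five identical turned dark-wood bore plugs, 20 mm across, 24 mm tall, 14 g, standing loose on the tray at the start; this point is its centre
- plug2_center (a point): one of five identical turned dark-wood bore plugs, 20 mm across, 24 mm tall, 14 g, standing loose on the tray at the start; this point is its centre
- plug3_center (a point): one of five identical turned dark-wood bore plugs, 20 mm across, 24 mm tall, 14 g, standing loose on the tray at the start; this point is its centre
- plug4_center (a point): one of five identical turned dark-wood bore plugs, 20 mm across, 24 mm tall, 14 g, standing loose on the tray at the start; this point is its centre
- plug5_center (a point): one of five identical turned dark-wood bore plugs, 20 mm across, 24 mm tall, 14 g, standing loose on the tray at the start; this point is its centre
- card: the stiff ticket board fixed upright on the job box: 90 mm wide (x), 3 mm thick (y), standing 60 mm above the box rim. Origin: centre of its lower edge; axes as the job box
- card_edge (a point): middle of the ticket board's top edge, 140 mm above the bench; x along the edge, y across the board's thickness, z up
- park: fixed parking strip: wooden foot 110 (x) x 70 (y) x 10 mm with an upright dark steel strip 90 mm long (x), 3 mm thick (y), top edge 75 mm above the bench. Origin: centre of the foot's underside
- clip: steel spring clip like a clothes peg, 55 g, 30 mm wide (its x), parked astride the strip, jaws down, two flared handles up. Origin on the pivot pin, 4 mm above the strip's top at the start; handles reach 48 mm above it, jaws 42 mm below. This body is the +y half (the other is hinged on it): upright when shut, y across the strip; it tilts about x by half the joint value as the clip opens
- clip_lever (a joint): how far the clip is open: 0 shut, 0.6 rad at the stop. Handles are squeezed together along the clip's y: shut, 44 mm over their outsides at the top, flared 0.3 rad each; at the stop parallel, 15 mm over their outsides, jaws gaping 27 mm. Spring: about 4 N per handle, 30 mm above the pivot, starts it, 10 N holds it fully open; grip with 20 to 25 N
- jaw_a (a point): lower end of the clip's +y jaw, in the middle of its width and thickness (jaw tip 4 mm thick)
- jaw_b (a point): lower end of the clip's -y jaw, likewise
- screwdriver: bystander: black-handled screwdriver lying on the bench between the job box and the parking strip, 180 mm long along its x; origin under its middle
- oil: bystander: small amber bottle of key oil, 32 mm across, 70 mm tall, standing beyond the parking strip; origin at its underside centre
- clarinet: bystander: black clarinet joint with silver keys, about 230 mm long along its x, 35 mm tall, lying on the bench beyond the job box; origin under its middle
Mind the look-alikes: they are no part of the job. There is more than one size of the park; the one meant has the size given above.

How it is judged:
By the outcome, as a careful person would: the job done as asked, in the order asked, and still so for the second after the job is handed in, while the arm keeps its last pose, push and grip.
It also fails if it takes over 58 s, if anything falls off the work surface, if the arm or the gripper's body presses on something with over 40 N, if the wrist force passes 120 N, or if a joint passes its speed limit or range.

## Working session

There is one attempt and no reset: what is moved stays moved. The work goes in short steps, Python scripts to look and compute and a shell command to move; the robot and the scene stay as the last step left them, time stands still between calls to the robot, and variables do not carry over. Pictures are saved under pics/ and viewed, at most 10 in all, crops included, and the job is handed in when it is done.

```bash
mkdir -p pics; cat > h.py <<'E'
import numpy as np, cv2
from scipy.spatial.transform import Rotation as R
from cell import get_state, viewer, manip
def cal(n):
    c=viewer.get_calibration(n); return np.array(c["mtx"]),c
def snap(n,f):
    s=get_state(); im,d=viewer.get_image(n); cv2.imwrite('pics/'+f+'.png',im[:,:,::-1]); 
    K,c=cal(n)
    if n=='wrist':
        T=np.eye(4);T[:3,:3]=R.from_rotvec(s['eef_rot']).as_matrix();T[:3,3]=s['tcp_pos'];E=T@np.array(c['mount'])
    else: E=np.linalg.inv(np.array(c['extrinsics']))
    np.savez('pics/'+f,d=d,K=K,E=E)
    return im,d
def pt(f,u,v,r=1):
    z=np.load('pics/'+f+'.npz'); w=z['d'][v-r:v+r+1,u-r:u+r+1]; w=w[w>0]
    d=np.median(w) if w.size else 0
    return (z['E']@np.r_[np.linalg.inv(z['K'])@[u,v,1]*d,1])[:3]
def ray(f,u,v):
    z=np.load('pics/'+f+'.npz'); return z['E'][:3,3], z['E'][:3,:3]@np.linalg.inv(z['K'])@[u,v,1]
def onz(f,u,v,h):
    o,d=ray(f,u,v); return o+d*(h-o[2])/d[2]
def tri(*a):
    A=0;b=0
    for f,u,v in a:
        o,d=ray(f,u,v); d=d/np.linalg.norm(d); P=np.eye(3)-np.outer(d,d); A=A+P; b=b+P@o
    return np.linalg.solve(A,b)
def cloud(f):
    z=np.load('pics/'+f+'.npz'); d=z['d']; v,u=np.mgrid[:480,:640]
    p=np.stack([u,v,np.ones_like(u)],-1)@np.linalg.inv(z['K']).T*d[...,None]
    return p@z['E'][:3,:3].T+z['E'][:3,3]
def mv(p,rot=None):
    "rows to reach tcp p from measured pose"
    s=get_state();M=R.from_rotvec(s['eef_rot']); x=M.inv().apply(np.array(p)-s['tcp_pos'])/250
    t=[0,0,0] if rot is None else (M.inv()*rot).as_rotvec()/(np.pi/2)
    print('xyz',np.round(x,4),'twist',np.round(t,4))
E
python3 - <<'E'
from h import *
np.set_printoptions(suppress=True,precision=2)
snap('top','t0');snap('side','s0')
s=get_state();print(s)
for n in('top','side'):
    K,c=cal(n);E=np.linalg.inv(np.array(c['extrinsics']));print(n,K,E)
print(viewer.get_calibration('wrist'))
E
```

```text
{'time_s': 0.1, 'joint_positions': array([-1.4 ,  0.21,  1.54, -0.  ,  1.39, -0.15]), 'joint_vel': array([-0., -0., -0.,  0., -0.,  0.]), 'joint_torque': array([ -0.  , -37.19, -28.23,   0.07,   0.03,  -0.  ]), 'tcp_pos': array([ 182.81, -544.47,  226.42]), 'eef_rot': array([-3.1 , -0.51,  0.  ]), 'wrist_force': array([-1.15,  0.74, -0.7 ]), 'ft_torque': array([-0.01,  0.01,  0.01]), 'finger_force': 0.0, 'finger_gap': 94.0896772921343}
top [[587.86   0.   323.1 ]
 [  0.   587.86 236.48]
 [  0.     0.     1.  ]] [[   0.02   -0.99    0.13  503.79]
 [  -1.     -0.03   -0.03  -40.37]
 [   0.03   -0.13   -0.99 1214.28]
 [   0.      0.      0.      1.  ]]
side [[457.32   0.   324.14]
 [  0.   457.32 243.59]
 [  0.     0.     1.  ]] [[ -1.    -0.05   0.03 586.21]
 [ -0.05   0.66  -0.75 580.75]
 [  0.01  -0.75  -0.67 689.81]
 [  0.     0.     0.     1.  ]]
{'mtx': array([[370.36,   0.  , 314.55],
       [  0.  , 370.36, 234.43],
       [  0.  ,   0.  ,   1.  ]]), 'mount': array([[  -0.  ,   -0.96,   -0.28,   81.14],
       [   1.  ,   -0.  ,   -0.  ,    1.77],
       [   0.  ,   -0.28,    0.96, -156.35],
       [   0.  ,    0.  ,    0.  ,    1.  ]])}
```

View pics/t0.png

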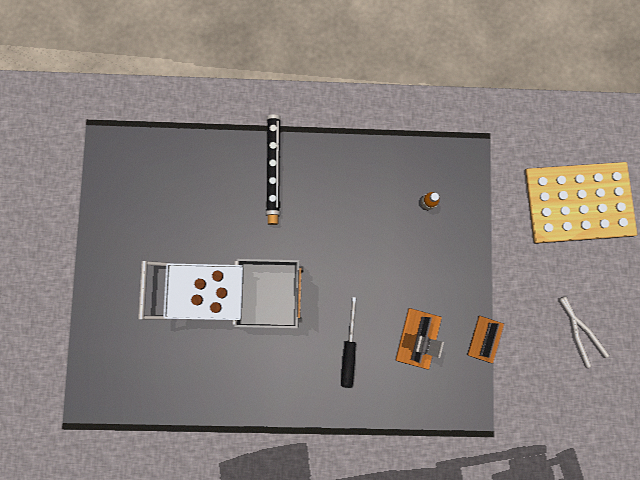

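View pics/s0.png

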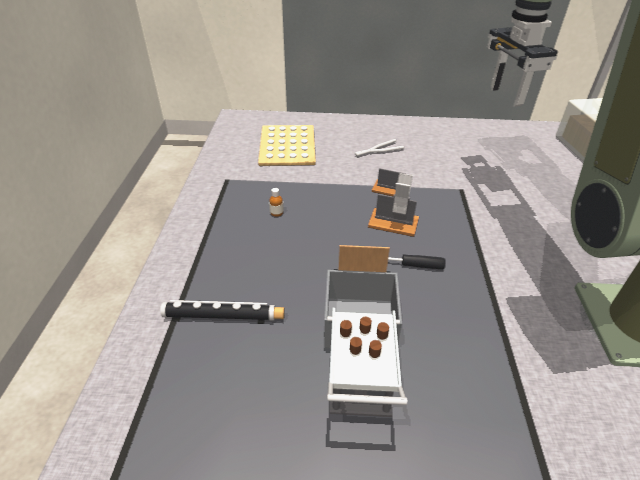

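The top view shows the box at about (268,293), its tray pointing left (world +y) with the bar at column 142, and the board at column 300. The clip is on the bigger strip at about (420,340). The side view shows the bar at (368,399), the board top edge at row 246 and the clip at (402,190). I'll enlarge these.

```bash
python3 - <<'E'
from h import *
a=cv2.imread('pics/t0.png');b=cv2.imread('pics/s0.png')
def crop(i,u,v,w,h,k):
    return cv2.resize(i[v:v+h,u:u+w],None,fx=k,fy=k,interpolation=cv2.INTER_CUBIC)
c=np.vstack([crop(a,130,250,200,80,4),np.hstack([crop(a,390,300,80,75,4),crop(b,320,230,120,75,4)])])
cv2.imwrite('pics/c0.png',c)
d=np.hstack([crop(b,360,160,60,80,6),crop(b,320,300,100,120,4)])
cv2.imwrite('pics/c1.png',d); print(c.shape,d.shape) 
E
```

```text
(620, 800, 3) (480, 760, 3)
```

View pics/c0.png

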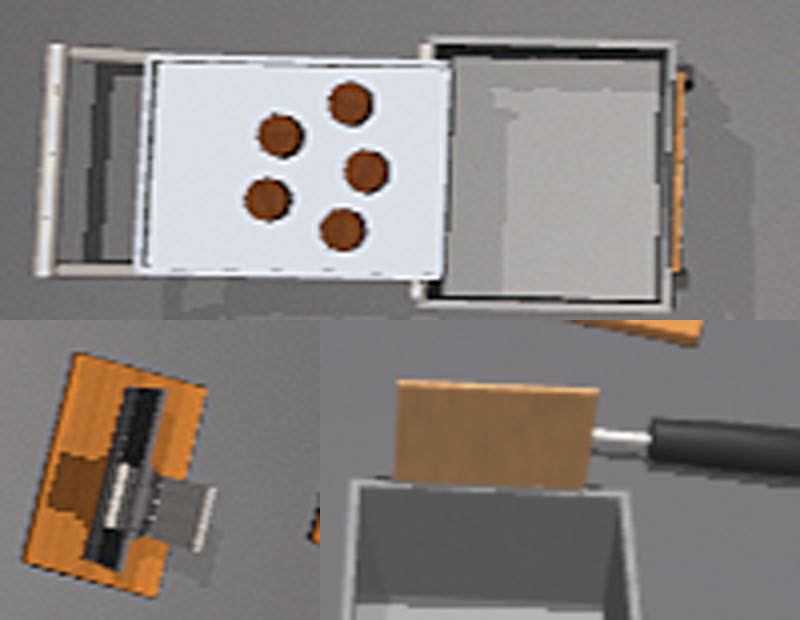

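View pics/c1.png

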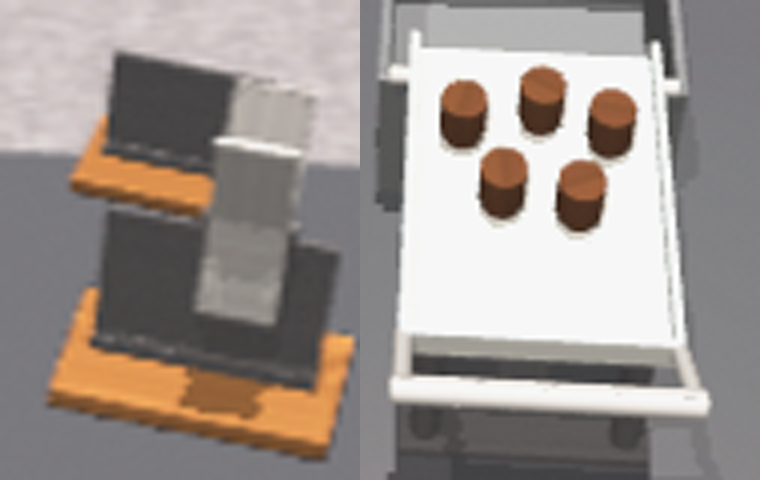

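```bash
python3 - <<'E'
from h import *
np.set_printoptions(suppress=True,precision=1)
T=lambda n,a,b:print(n,tri(('t0',*a),('s0',*b)), onz('t0',*a,float(tri(('t0',*a),('s0',*b))[2])))
T('bar+x',(144,261.75),(328.75,397));T('bar-x',(141.25,318.25),(406.5,400.75))
T('rim+x',(299,260.5),(327.5,270.25));T('rim-x',(297,327.5),(397,273.25))
T('card+x',(301,268),(339.25,245.25));T('card-x',(298.8,317.75),(389.75,247.75))
T('h+y +x',(421.25,335.75),(395.8,183.5));T('h+y -x',(416.75,351.25),(410,185.5))
T('h-y +x',(443.25,342.5),(399.7,173.3));T('h-y -x',(439.25,358),(412.7,175.3))
C=cloud('t0')
for n,u,v in[('bar',143,290),('card',300,292),('tray',180,290),('boxfl',275,290),('bench',100,290)]:print(n,pt('t0',u,v))
for n,u,v in[('bar',368,399),('card',364,248),('cardface',364,260),('h+y',402,190)]:print('s',n,pt('s0',u,v))
# strips
for n,sl in[('top strip',(slice(300,375),slice(395,450)))]:
    P=C[sl].reshape(-1,3); q=P[(P[:,2]>66)&(P[:,2]<82)]; print(n,len(q),q.min(0),q.max(0))
    q=P[(P[:,2]>115)]; print(len(q),q.mean(0),q.min(0),q.max(0))
E
```

```text
bar+x [588.5 255.2 121. ] [587.5 255.3 121. ]
bar-x [484.2 254.  120.5] [484.2 254.  120.5]
rim+x [602.6 -30.2  78.1] [601.1 -30.1  78.1]
rim-x [473.1 -30.1  79.1] [472.8 -30.   79.1]
card+x [583.2 -34.8 138.7] [582.3 -34.7 138.7]
card-x [492.7 -33.4 139.5] [492.  -33.3 139.5]
h+y +x [ 465.5 -259.2  126. ] [ 464.3 -259.   126. ]
h+y -x [ 436.5 -250.4  128.4] [ 436.3 -250.4  128.4]
h-y +x [ 454.2 -299.8  126.6] [ 453.  -299.6  126.6]
h-y -x [ 426.  -292.1  127.6] [ 425.  -291.9  127.6]
bar [535.4 252.5 126.2]
card [538.4 -34.2 140.5]
tray [538.2 193.3  88.3]
boxfl [545.6  17.8   4.7]
bench [536.9 372.8   0.6]
s bar [536.7 257.7 126. ]
s card [539.5 -31.1 138.2]
s cardface [537.4 -30.6 108.9]
s h+y [ 451.3 -258.   110.5]
top strip 107 [ 412.2 -289.2   66.2] [ 498.6 -264.6   81.9]
146 [ 450.7 -254.5  243.6] [ 426.6 -299.1  115.2] [ 503.8  -40.4 1214.3]
```

The triangulation agrees with the text. The box origin is at about (537.5, 30) with yaw near 0, the bar is at (536.5, 254.6, 121) and the board edge at (537.5, -33, 139.5). The clip handles are centred at (445.5, -275.5) with yaw about -0.27. I'll head for the bar.

```bash
python3 -m creep '{"twist":[[0,0,0.1],[0,0,0.208],[0,0,0.208],[0,0,0.208],[0,0,0.208],[0,0,0.208]],"xyz":[[0.13,-0.16,0],[0.26,-0.33,0],[0.39,-0.5,0],[0.52,-0.66,0],[0.64,-0.82,0],[0.64,-0.82,0]],"gripper":[1,1,1,1,1,1]}'; python3 -c "
from h import *
mv([536.5,254.6,200],R.from_rotvec([np.pi,0,0]));print(get_state()['joint_positions'])"
```

```text
time_s: 0.85
tcp_pos: [269.8, -297.0, 226.8]
eef_rot: [-3.14, -0.002, 0.001]
wrist_force: [-0.7, -0.6, -0.1]
finger_gap: 93.9
finger_force: 0.0
xyz [ 1.0698 -2.2049  0.1097] twist [-0.0008  0.0002  0.0008]
[-1.05019656e+00 -1.80865283e-01  1.93497320e+00  3.23012657e-04
  1.38869218e+00  5.19225338e-01]
```

```bash
python3 -m creep '{"twist":[[0,0,0],[0,0,0],[0,0,0],[0,0,0],[0,0,0],[0,0,0]],"xyz":[[0.14,-0.2,0],[0.28,-0.4,0],[0.42,-0.6,0],[0.56,-0.8,0],[0.68,-1,0],[0.68,-1,0]],"gripper":[0.5,0.5,0.5,0.5,0.3,0.255]}'
python3 -m creep '{"twist":[[0,0,0],[0,0,0],[0,0,0],[0,0,0],[0,0,0],[0,0,0]],"xyz":[[0.08,-0.2,0],[0.16,-0.4,0],[0.24,-0.6,0],[0.32,-0.8,0],[0.39,-1,0],[0.39,-1,0]],"gripper":[0.255,0.255,0.255,0.255,0.255,0.255]}'
python3 -c "
from h import *
mv([536.5,254.6,180],R.from_rotvec([np.pi,0,0]));print(get_state()['joint_positions'])"
```

```text
time_s: 1.6
tcp_pos: [441.7, -48.2, 227.2]
eef_rot: [-3.141, -0.005, 0.0]
wrist_force: [0.4, 0.2, 0.4]
finger_gap: 37.4
finger_force: 0.0
time_s: 2.35
tcp_pos: [539.6, 199.9, 226.6]
eef_rot: [3.141, -0.002, -0.001]
wrist_force: [0.1, -0.7, -0.7]
finger_gap: 24.1
finger_force: 0.0
xyz [-0.0127 -0.2191  0.1864] twist [ 0.0003  0.0003 -0.0006]
[ 2.04500008e-01  2.08584059e-01  1.54085948e+00 -3.23458700e-04
  1.39267134e+00  1.77633588e+00]
```

```bash
python3 -m creep '{"twist":[[0,0,0],[0,0,0],[0,0,0],[0,0,0]],"xyz":[[-0.01,-0.15,0],[-0.013,-0.218,0.1],[-0.013,-0.218,0.18],[-0.013,-0.218,0.18]],"gripper":[0.255,0.255,0.255,0.255]}'
python3 - <<'E'
from h import *
snap('wrist','w1');print(get_state()['tcp_pos'])
snap('top','t1')
C=cloud('t1')[255:325,130:160]
m=(C[...,2]>118)&(C[...,2]<135);q=C[m];print(len(q),q.mean(0),q.min(0),q.max(0))
C=cloud('w1');m=(C[...,2]>112)&(C[...,2]<132)&(abs(C[...,1]-254)<15);q=C[m];print(len(q),np.median(q,0),q.min(0),q.max(0))
for a in(495,510,525,540,555,570):
    k=q[abs(q[:,0]-a)<3]
    if len(k):print(a,len(k),k[k[:,2]>k[:,2].max()-2].mean(0))
E
```

```text
time_s: 2.85
tcp_pos: [534.2, 250.9, 180.1]
eef_rot: [3.139, -0.008, -0.008]
wrist_force: [0.7, -0.3, 0.4]
finger_gap: 24.0
finger_force: 0.0
[535.24193795 251.41167304 181.63735296]
128 [534.51999526 251.78707508 123.36939274] [484.58982687 241.91246368 118.11309835] [589.18082064 258.75035179 131.26108257]
3040 [544.76864534 254.11524933 124.1020121 ] [484.4088617  239.03432424 112.05161315] [591.54821818 260.02553481 127.3763991 ]
495 135 [494.89069836 254.84892176 125.34895463]
510 139 [509.86568627 254.73905207 125.19557931]
525 142 [524.85042904 254.76189342 125.15120048]
540 154 [540.0105479  255.015478   125.14176933]
555 164 [554.94746555 255.12945735 125.03585814]
570 164 [569.99828619 255.00085789 125.00444674]
```

View pics/w1.png

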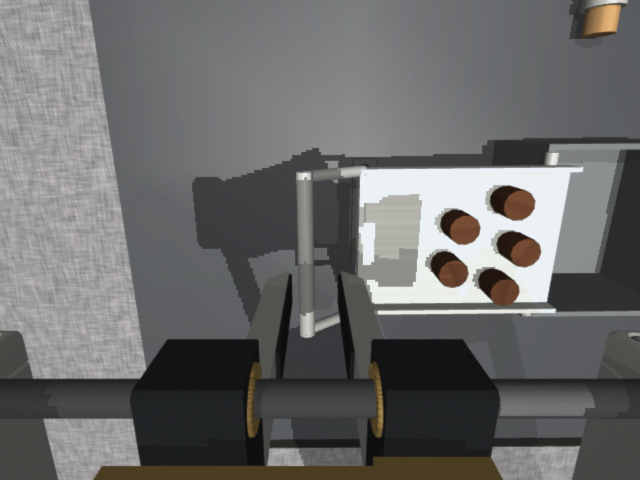

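The wrist picture shows the bar at column 305, between the fingers, running along x. Its centre is at about (537, 255, 120.5). I'll descend and grip.

```bash
python3 -m creep '{"twist":[[0,0,0],[0,0,0],[0,0,0],[0,0,0],[0,0,0],[0,0,0]],"xyz":[[0,-0.014,0.08],[0,-0.014,0.16],[0,-0.014,0.23],[0,-0.014,0.23],[0,-0.014,0.23],[0,-0.014,0.23]],"gripper":[0.255,0.255,0.255,0.255,0,0]}' 15
python3 - <<'E'
from h import *
s=get_state();print(s['tcp_pos'],s['finger_force'],s['finger_gap'],s['wrist_force'])
r=np.hypot(165,35);a=np.arctan2(35,165)
for t in np.arange(.08,1.16,.05):
    print(round(t,2),round(-(r*np.cos(a+t)-165)/-250*-1,3),round(-(r*np.sin(a+t)-35)/250,3))
E
```

```text
time_s: 3.7
tcp_pos: [536.0, 256.3, 125.8]
eef_rot: [3.139, -0.004, 0.002]
wrist_force: [-0.4, -3.1, -0.8]
finger_gap: 9.5
finger_force: 15.0
[536.01400702 256.34343736 125.79877006] 15.005123913288116 9.479621858542712 [-0.38596395 -3.12413995 -0.77445785]
0.08 0.013 -0.052
0.13 0.024 -0.084
0.18 0.036 -0.116
0.23 0.049 -0.147
0.28 0.064 -0.177
0.33 0.081 -0.206
0.38 0.099 -0.235
0.43 0.118 -0.262
0.48 0.139 -0.289
0.53 0.161 -0.314
0.58 0.185 -0.339
0.63 0.209 -0.362
0.68 0.235 -0.384
0.73 0.262 -0.404
0.78 0.289 -0.424
0.83 0.318 -0.442
0.88 0.347 -0.458
0.93 0.378 -0.473
0.98 0.409 -0.486
1.03 0.44 -0.498
1.08 0.472 -0.508
1.13 0.505 -0.517
```

```bash
python3 -m creep '{"twist":[[0,0,0],[0,0,0],[0,0,0],[0,0,0],[0,0,0],[0,0,0],[0,0,0],[0,0,0]],"xyz":[[0,0.013,-0.052],[0,0.024,-0.084],[0,0.036,-0.116],[0,0.049,-0.147],[0,0.064,-0.177],[0,0.081,-0.206],[0,0.099,-0.235],[0,0.118,-0.262]],"gripper":[0,0,0,0,0,0,0,0]}' 18
python3 -m creep '{"twist":[[0,0,0],[0,0,0],[0,0,0],[0,0,0],[0,0,0],[0,0,0],[0,0,0],[0,0,0]],"xyz":[[0,0.021,-0.027],[0,0.043,-0.052],[0,0.067,-0.077],[0,0.091,-0.1],[0,0.117,-0.122],[0,0.144,-0.142],[0,0.171,-0.162],[0,0.2,-0.18]],"gripper":[0,0,0,0,0,0,0,0]}'
python3 -m creep '{"twist":[[0,0,0],[0,0,0],[0,0,0],[0,0,0],[0,0,0],[0,0,0],[0,0,0],[0,0,0]],"xyz":[[0,0.029,-0.016],[0,0.06,-0.031],[0,0.091,-0.044],[0,0.122,-0.056],[0,0.154,-0.066],[0,0.187,-0.075],[0,0.187,-0.075],[0,0.187,-0.075]],"gripper":[0,0,0,0,0,0,0,0]}'
python3 - <<'E'
from h import *
snap('side','s2');snap('top','t2')
a=cv2.imread('pics/t2.png')[240:350,150:330];b=cv2.imread('pics/s2.png')[210:430,280:460]
f=lambda i,k:cv2.resize(i,None,fx=k,fy=k)
b=f(b,2.2);a=f(a,2.2);o=np.zeros((b.shape[0],796,3),np.uint8);o[:,:396]=b[:,:396];o[:a.shape[0],400:796]=a[:,:396];cv2.imwrite('pics/c2.png',o)
E
```

```text
time_s: 4.7
tcp_pos: [535.7, 227.9, 191.2]
eef_rot: [-3.141, 0.005, -0.002]
wrist_force: [4.0, -2.2, -4.0]
finger_gap: 9.7
finger_force: 18.0
time_s: 5.7
tcp_pos: [535.7, 179.4, 237.7]
eef_rot: [-3.137, 0.003, -0.004]
wrist_force: [5.0, 3.4, 3.6]
finger_gap: 9.3
finger_force: 18.0
time_s: 6.7
tcp_pos: [535.7, 131.5, 256.3]
eef_rot: [-3.14, 0.004, -0.005]
wrist_force: [3.8, 2.4, 7.0]
finger_gap: 9.4
finger_force: 18.0
```

View pics/c2.png

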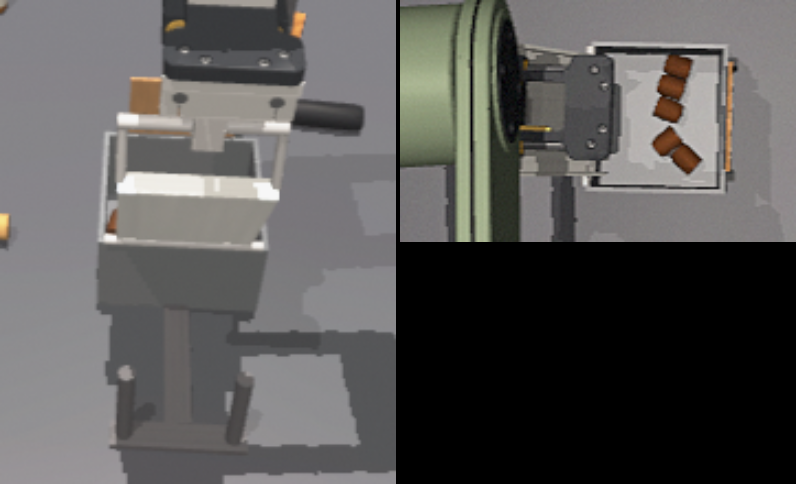

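All five plugs lie on the box floor: in the right panel the dark plugs are at (680,65), (670,85), (668,108), (665,140) and (687,157). I'll let the tray down.

```bash
python3 -m creep '{"twist":[[0,0,0],[0,0,0],[0,0,0],[0,0,0],[0,0,0],[0,0,0],[0,0,0],[0,0,0]],"xyz":[[0,-0.033,0.009],[0,-0.065,0.019],[0,-0.096,0.031],[0,-0.127,0.044],[0,-0.158,0.059],[0,-0.187,0.075],[0,-0.216,0.093],[0,-0.243,0.113]],"gripper":[0,0,0,0,0,0,0,0]}'
python3 -m creep '{"twist":[[0,0,0],[0,0,0],[0,0,0],[0,0,0],[0,0,0],[0,0,0],[0,0,0],[0,0,0]],"xyz":[[0,-0.027,0.02],[0,-0.053,0.042],[0,-0.077,0.065],[0,-0.101,0.09],[0,-0.123,0.115],[0,-0.144,0.142],[0,-0.163,0.169],[0,-0.181,0.198]],"gripper":[0,0,0,0,0,0,0,0]}'
python3 -m creep '{"twist":[[0,0,0],[0,0,0],[0,0,0],[0,0,0],[0,0,0],[0,0,0],[0,0,0],[0,0,0]],"xyz":[[0,-0.017,0.029],[0,-0.032,0.059],[0,-0.045,0.09],[0,-0.057,0.122],[0,-0.068,0.154],[0,-0.076,0.187],[0,-0.081,0.204],[0,-0.081,0.204]],"gripper":[0,0,0,0,0,0,0,0]}'
```

```text
time_s: 7.8
tcp_pos: [535.3, 192.6, 225.7]
eef_rot: [-3.141, 0.004, -0.001]
wrist_force: [4.4, 3.5, 5.2]
finger_gap: 9.2
finger_force: 18.0
time_s: 8.8
tcp_pos: [535.1, 236.5, 175.0]
eef_rot: [3.14, -0.005, -0.001]
wrist_force: [5.5, 0.8, 0.0]
finger_gap: 9.3
finger_force: 18.0
time_s: 9.8
tcp_pos: [534.7, 256.3, 124.5]
eef_rot: [3.139, -0.005, -0.003]
wrist_force: [4.0, -2.9, -1.2]
finger_gap: 9.0
finger_force: 18.0
```

```bash
python3 -m creep '{"twist":[[0,0,0],[0,0,0],[0,0,0],[0,0,0],[0,0,0],[0,0,0]],"xyz":[[0,0,0],[0,0,0],[0,0,0],[0,0,-0.15],[0,0,-0.3],[0,0,-0.44]],"gripper":[0.255,0.255,0.255,0.255,0.255,0.255]}'
python3 -m creep '{"twist":[[0,0,0],[0,0,0],[0,0,0],[0,0,0],[0,0,0],[0,0,0]],"xyz":[[-0.03,0.2,0],[-0.07,0.4,0],[-0.12,0.6,0],[-0.16,0.8,0],[-0.2,1,0],[-0.2,1,0]],"gripper":[0.5,0.7,0.8,0.8,0.8,0.8]}'
python3 -c "
from h import *
mv([445.5,-275.5,230],R.from_rotvec([0,0,-.27])*R.from_rotvec([np.pi,0,0]))"
```

```text
time_s: 10.55
tcp_pos: [534.8, 257.6, 236.6]
eef_rot: [-3.141, 0.004, 0.001]
wrist_force: [-0.5, 0.3, -0.6]
finger_gap: 23.8
finger_force: 0.0
time_s: 11.3
tcp_pos: [483.8, 5.2, 235.5]
eef_rot: [-3.142, 0.013, 0.0]
wrist_force: [-0.6, 0.0, -0.9]
finger_gap: 74.5
finger_force: 0.0
xyz [-0.1443  1.124   0.0222] twist [0.     0.0002 0.1668]
```

```bash
python3 -m creep '{"twist":[[0,0,0],[0,0,0.09],[0,0,0.17],[0,0,0.17],[0,0,0.17],[0,0,0.17]],"xyz":[[-0.03,0.2,0],[-0.07,0.4,0],[-0.12,0.6,0],[-0.144,0.8,0],[-0.144,1,0],[-0.144,1,0]],"gripper":[0.8,0.8,0.8,0.8,0.8,0.8]}'
python3 - <<'E'
from h import *
np.set_printoptions(suppress=True,precision=1)
snap('wrist','w3');print(get_state()['tcp_pos'])
C=cloud('w3');z=C[...,2]
m=(abs(C[...,0]-446)<50)&(abs(C[...,1]+275)<50)
q=C[m&(z>110)&(z<135)];print(len(q))
d=np.array([np.cos(.27),-np.sin(.27)]);n=np.array([np.sin(.27),np.cos(.27)])
q2=(q[:,:2]-[445.5,-275.5]);u=q2@d;w=q2@n
for lo in range(-30,30,4):
    k=(w>=lo)&(w<lo+4)
    if k.sum():print(lo,k.sum(),u[k].min(),u[k].max(),q[k,2].max())
q=C[m&(z>68)&(z<79)];q2=(q[:,:2]-[445.5,-275.5]);print('strip',len(q),(q2@d).min(),(q2@d).max(),np.median(q2@n))
print(np.polyfit(q[:,0],q[:,1],1))
E
```

```text
time_s: 12.05
tcp_pos: [448.3, -244.1, 235.4]
eef_rot: [-3.112, 0.428, -0.001]
wrist_force: [-0.4, 0.3, 0.2]
finger_gap: 75.2
finger_force: 0.0
[ 448.2 -242.3  235.2]
956
-22 140 -13.588267274561737 17.048194298706672 128.86711797615834
-18 315 -13.074250399182334 16.985633647549577 128.6483010799298
-14 103 -13.084752117409218 16.69973804491191 116.53050121093361
14 118 -14.018091865254343 16.066457517002892 119.73308911066113
18 189 -13.710006189193683 16.059761957033945 128.44511975950041
22 91 -14.001384641405238 16.106394518356417 129.09201045245317
strip 267 -33.91357652503633 51.85552489988313 1.9435999894009732
[  -0.2 -164.4]
```

View pics/w3.png

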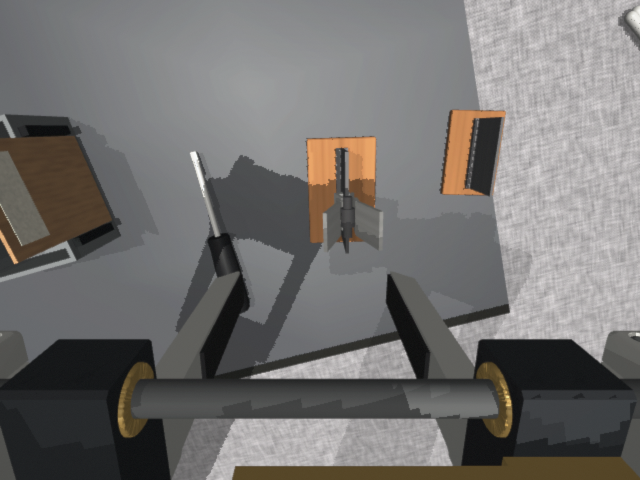

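The wrist picture shows the clip straddling the strip at about (345,215), with the strip running vertically in the image, so the yaw is right. The clip centre is (446.9, -275.4) and the handle tops are at about 128 mm.

```bash
python3 -c "
from h import *
mv([446.9,-275.4,116.5],R.from_rotvec([0,0,-.27])*R.from_rotvec([np.pi,0,0]))"
```

```text
xyz [0.0306 0.1296 0.4745] twist [-0.0009  0.0003 -0.0009]
```

```bash
python3 -m creep '{"twist":[[0,0,0],[0,0,0],[0,0,0],[0,0,0],[0,0,0],[0,0,0],[0,0,0]],"xyz":[[0.03,0.13,0],[0.03,0.13,0.1],[0.03,0.13,0.22],[0.03,0.13,0.34],[0.03,0.13,0.43],[0.03,0.13,0.475],[0.03,0.13,0.475]],"gripper":[0.8,0.8,0.8,0.8,0.8,0.8,0.8]}'
python3 -c "
from h import *
mv([446.9,-275.4,116.5],R.from_rotvec([0,0,-.27])*R.from_rotvec([np.pi,0,0]))"
```

```text
time_s: 12.98
tcp_pos: [446.5, -274.1, 116.1]
eef_rot: [-3.112, 0.42, 0.002]
wrist_force: [-0.3, -0.0, 0.6]
finger_gap: 75.2
finger_force: 0.0
xyz [ 0.0031  0.0044 -0.0015] twist [-0.0007  0.0009  0.001 ]
```

Well centred. Squeezing with 23 N.

```bash
python3 -m creep '{"twist":[[0,0,0],[0,0,0],[0,0,0],[0,0,0],[0,0,0],[0,0,0],[0,0,0],[0,0,0]],"xyz":[[0.003,0.004,0],[0.003,0.004,0],[0.003,0.004,0],[0.003,0.004,0],[0.003,0.004,0],[0.003,0.004,0],[0.003,0.004,0],[0.003,0.004,0]],"gripper":[0.5,0.3,0,0,0,0,0,0]}' 23
```

```text
time_s: 13.98
tcp_pos: [448.0, -277.3, 118.0]
eef_rot: [3.112, -0.423, 0.004]
wrist_force: [0.7, 1.4, 6.2]
finger_gap: 14.6
finger_force: 23.0
```

```bash
python3 -m creep '{"twist":[[0,0,0],[0,0,0],[0,0,0],[0,0,0],[0,0,0],[0,0,0],[0,0,0],[0,0,0]],"xyz":[[0,0,-0.04],[0,0,-0.08],[0,0,-0.14],[0,0,-0.22],[0,0,-0.32],[0,0,-0.42],[0,0,-0.53],[0,0,-0.53]],"gripper":[0,0,0,0,0,0,0,0]}'
python3 - <<'E'
from h import *
np.set_printoptions(suppress=True,precision=1)
snap('side','s4');snap('wrist','w4');s=get_state();print(s['tcp_pos'])
mv([537.5,-33,s['tcp_pos'][2]],R.from_rotvec([np.pi,0,0]))
a=cv2.imread('pics/s4.png')[90:270,320:480];cv2.imwrite('pics/c4.png',np.hstack([cv2.resize(a,(400,450)),cv2.resize(cv2.imread('pics/w4.png')[150:480,150:500],(390,450))]))
E
```

```text
time_s: 14.98
tcp_pos: [448.2, -278.2, 252.5]
eef_rot: [3.109, -0.422, 0.009]
wrist_force: [0.5, -0.6, -0.3]
finger_gap: 14.0
finger_force: 23.0
[ 446.6 -276.8  249. ]
xyz [ 0.1 -1.  -0. ] twist [ 0.   0.  -0.2]
```

View pics/c4.png

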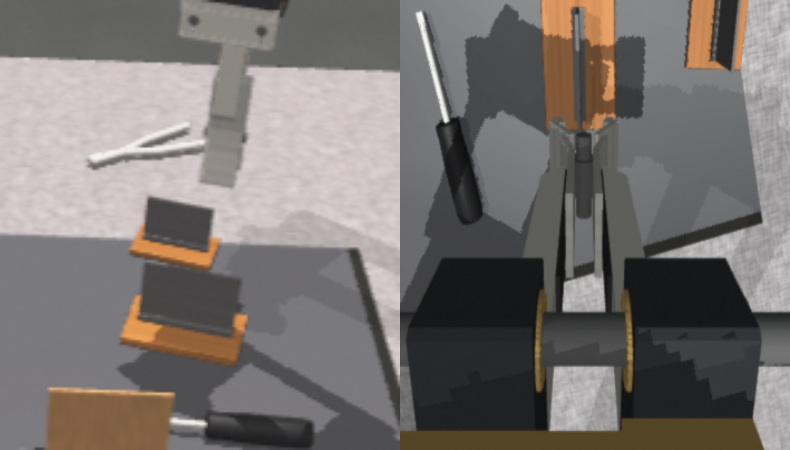

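The clip is off the strip and held fully open at a 14 mm gap, with the jaws spread and clear. I'll carry it high to the board.

```bash
python3 -m creep '{"twist":[[0,0,0],[0,0,-0.05],[0,0,-0.11],[0,0,-0.172],[0,0,-0.172],[0,0,-0.172],[0,0,-0.172],[0,0,-0.172]],"xyz":[[0.01,-0.12,0],[0.02,-0.28,0],[0.04,-0.44,0],[0.06,-0.6,0],[0.075,-0.76,0],[0.085,-0.9,0],[0.09,-1,0],[0.09,-1,0]],"gripper":[0,0,0,0,0,0,0,0]}'
python3 - <<'E'
from h import *
snap('side','s5');snap('wrist','w5');snap('top','t5')
s=get_state();print(s['tcp_pos'],s['eef_rot']);mv([537.5,-32.5,s['tcp_pos'][2]],R.from_rotvec([np.pi,0,0]))
for f in('w5','s5','t5'):
    C=cloud(f)
    Q=C.reshape(-1,3)-s['tcp_pos']
    m=(abs(Q[:,0])<32)&(abs(Q[:,1])<32)&(Q[:,2]<-20)&(Q[:,2]>-95);q=Q[m]
    print(f,len(q))
    for lo in range(-95,-20,7):
        k=q[(q[:,2]>=lo)&(q[:,2]<lo+7)]
        if len(k):print(lo,len(k),np.round(np.r_[k.min(0)[:2],k.max(0)[:2]],1))
a=cv2.imread('pics/s5.png');b=cv2.imread('pics/w5.png')
cv2.imwrite('pics/c5.png',np.hstack([cv2.resize(a[120:280,300:440],(400,457)),cv2.resize(b[150:480,150:500],(390,457))]))
E
```

```text
time_s: 16.08
tcp_pos: [534.4, -40.3, 247.2]
eef_rot: [-3.141, -0.005, 0.006]
wrist_force: [-1.5, -0.6, -0.8]
finger_gap: 14.1
finger_force: 23.0
[534.44953302 -42.49629648 248.12537758] [ 3.14152775e+00 -4.61112653e-04 -3.30846807e-03]
xyz [ 0.0122 -0.04   -0.    ] twist [ 0.      0.0013 -0.0002]
w5 2418
-81 99 [-13.7 -20.6  12.3  20.2]
-74 418 [-12.5 -20.3  12.5  20. ]
-67 282 [ -9.1 -16.6  12.7  16.1]
-60 86 [  7.1 -12.2  12.8  11.7]
-53 183 [ -0.4 -12.4  12.9  12.4]
-46 333 [-20.4 -11.5  16.3  11. ]
-39 863 [-20.6  -9.6  16.    9. ]
-32 51 [12.6 -7.5 13.6  7. ]
-25 103 [ -0.1 -12.3  13.7  13.2]
s5 552
-81 20 [-16.6 -12.   11.2  20.2]
-74 75 [-18.  -14.5  11.7  23. ]
-67 87 [-17.5 -10.9  12.   20.8]
-60 79 [-16.9  -8.9  12.3  17.4]
-53 39 [-17.6   9.5  11.3  15. ]
-46 77 [-19.4   2.   15.1  14.4]
-39 82 [-20.6  -4.8  15.3  12.9]
-32 62 [-16.3  -4.7  12.7  11.4]
-25 31 [-17.2  -7.   12.7  10.5]
t5 0
```

View pics/c5.png

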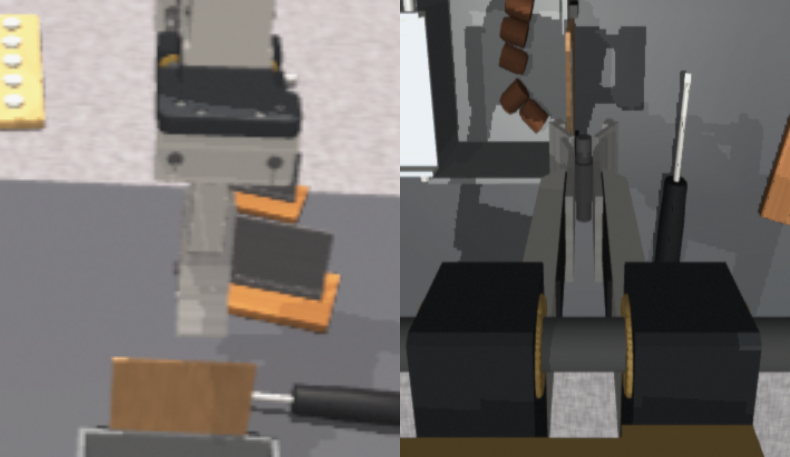

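```bash
python3 - <<'E'
from h import *
for f in('w5','s5','t0','s0','w3','w1'):
    C=cloud(f).reshape(-1,3);m=(C[:,2]>134)&(C[:,2]<144)&(abs(C[:,1]+33)<9)&(C[:,0]>485)&(C[:,0]<590);q=C[m]
    if len(q)>5:print(f,len(q),np.median(q,0),q.min(0),q.max(0),np.polyfit(q[:,0],q[:,1],1)[0])
E
```

```text
w5 311 [557.97606118 -32.63893955 139.13344117] [529.6826513  -34.09855785 134.19850147] [584.27562061 -30.90347974 140.71206356] 0.0024707243547919585
s5 207 [539.29073382 -31.16124605 138.88375957] [494.28717438 -35.81953823 134.05236018] [582.82603091 -27.79612581 143.95464333] 0.0029269831610763447
t0 75 [538.30019734 -33.26412719 139.78439861] [493.33775461 -34.79536941 135.76135127] [582.04248856 -31.6504058  143.7365887 ] 0.009780699514837357
s0 206 [537.94078862 -31.02275816 139.10138136] [494.40738237 -34.950126   134.0216623 ] [582.83136916 -27.8158798  143.22490088] 0.0027475609786339014
w3 408 [508.85048689 -34.04352561 137.72538279] [494.4963257  -36.43924741 134.00771599] [528.3317815  -30.50620418 141.46199578] -0.0194286840081788
```

The board edge is at y = -32.6, z about 140. I'll centre over it, then lower with settling rows.

```bash
python3 -m creep '{"twist":[[0,0,0],[0,0,0],[0,0,0],[0,0,0]],"xyz":[[0.01,-0.02,0],[0.018,-0.04,0],[0.018,-0.04,0],[0.018,-0.04,0]],"gripper":[0,0,0,0]}'
python3 -m creep '{"twist":[[0,0,0],[0,0,0],[0,0,0],[0,0,0],[0,0,0],[0,0,0],[0,0,0],[0,0,0]],"xyz":[[0,0,0.03],[0,0,0.06],[0,0,0.09],[0,0,0.12],[0,0,0.15],[0,0,0.176],[0,0,0.176],[0,0,0.176]],"gripper":[0,0,0,0,0,0,0,0]}'
python3 - <<'E'
from h import *
np.set_printoptions(suppress=True,precision=1)
snap('side','s6');snap('wrist','w6');s=get_state();print(s['tcp_pos'],s['wrist_force'])
C=cloud('w6').reshape(-1,3)
m=(abs(C[:,0]-538)<35)&(abs(C[:,1]+32)<28)&(C[:,2]>112)&(C[:,2]<175);q=C[m]
for lo in range(112,172,5):
    k=q[(q[:,2]>=lo)&(q[:,2]<lo+5)]
    if len(k):print(lo,len(k),np.unique(np.round(k[:,1]/2)*2))
a=cv2.imread('pics/s6.png');b=cv2.imread('pics/w6.png')
cv2.imwrite('pics/c6.png',np.hstack([cv2.resize(a[120:420,280:440],(300,562)),cv2.resize(b[110:390,200:440],(490,562))]))
E
```

```text
time_s: 16.73
tcp_pos: [539.7, -32.0, 249.3]
eef_rot: [3.141, 0.0, 0.0]
wrist_force: [1.5, 0.3, 0.2]
finger_gap: 14.5
finger_force: 23.0
time_s: 17.73
tcp_pos: [539.9, -32.0, 205.4]
eef_rot: [3.142, 0.0, 0.001]
wrist_force: [0.6, -1.3, -0.8]
finger_gap: 14.4
finger_force: 23.0
[540.  -32.  205.6] [0.9 0.  0.1]
122 10 [-50. -48. -46. -20. -18. -16.]
127 102 [-54. -52. -50. -48. -46. -34. -22. -20. -18. -16. -14. -12.]
132 305 [-54. -52. -50. -48. -46. -44. -22. -20. -18. -16. -14.]
137 447 [-50. -48. -46. -44. -34. -32. -22. -20. -18. -16.]
142 148 [-48. -46. -44. -42. -24. -22. -20. -18.]
147 53 [-46. -44. -42. -40. -28. -26. -24. -22.]
152 119 [-46. -44. -42. -40. -38. -28. -26. -24. -22. -20.]
157 125 [-46. -44. -42. -38. -36. -34. -32. -30. -26. -24. -22.]
162 269 [-44. -42. -40. -38. -36. -34. -32. -30. -26. -24. -22.]
167 865 [-42. -40. -38. -36. -34. -32. -30. -28. -26. -24.]
```

View pics/c6.png

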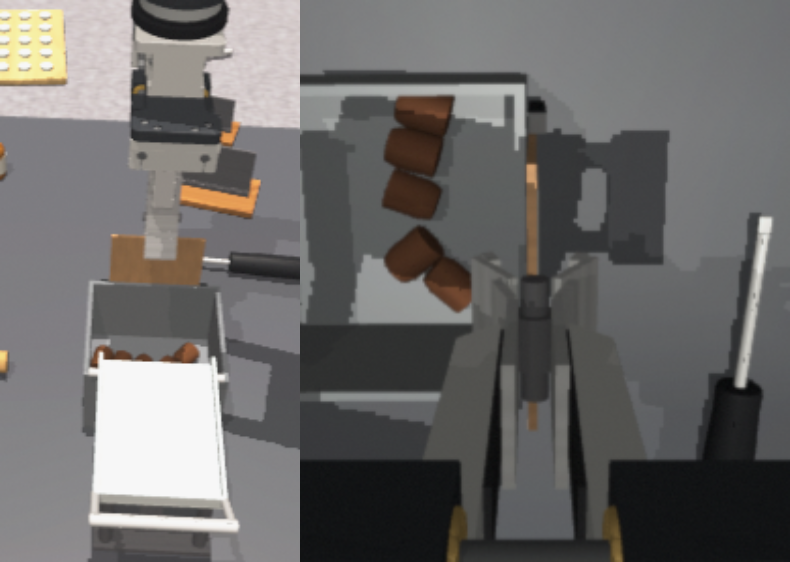

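The right panel shows the board at column 532, midway between the jaw tips at 490 and 580. The tips are about 15 mm below the edge with about 10 mm clear on each side. The left panel shows the tray level and the plugs in the box. I'll hand in.

```bash
python3 -c "
from cell import manip;print(manip.job_done())"
```

```text
the job is handed in; nothing more can be done
None
```

The job is handed in: all five plugs are in the box, the tray is back down level, and the clip is held wide open astride the ticket board's top edge, touching neither board nor box; the screwdriver, oil bottle and clarinet joint were left alone.

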